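# Charge the grinding jar with the scoop

### The job

Pick up the scoop by its handle, scoop grinding balls out of the steel tray and tip at least three of them into the grinding jar, without touching the balls with the fingers; the other balls stay in the tray or go into the jar too, none is spilled. Stand the scoop upright on the bench again, clear of tray and jar. With the balls in, swing the jar's lid over and press firmly down on it so that it is fully shut.

Things in the scene. Friction and masses are not known exactly. Their poses are not given: they have to be found in the camera images.
- ball_0: Smooth white ceramic grinding ball, 20 mm diameter, 25 g; origin at its centre. One of four alike, in the steel tray at the start.
- ball_1: Smooth white ceramic grinding ball, 20 mm diameter, 25 g; origin at its centre. One of four alike, in the steel tray at the start.
- ball_2: Smooth white ceramic grinding ball, 20 mm diameter, 25 g; origin at its centre. One of four alike, in the steel tray at the start.
- ball_3: Smooth white ceramic grinding ball, 20 mm diameter, 25 g; origin at its centre. One of four alike, in the steel tray at the start.
- ball_tray: Narrow open steel tray fixed to the bench, 156 (x) x 80 (y) x 34 mm high outside, rim to 36 mm; walls and floor 3 mm thick, inside 150 x 74 mm. Origin at the centre of its underside, z up, x along the long side. The four balls lie in its +x half at the start.
- scoop: Steel scoop standing on its flat bottom: bowl 60 (x) x 62 (y) mm, open at the nose (+x), 2 mm sheet, thin lip; side walls 24 mm high, raked down to the floor 18 mm behind the lip; back wall 30 mm. At the back (-x) an upright handle: stem, then black grip 16 x 16 mm in section from z = 54 to 122 mm, centred at x = -34.5 mm. Origin at the centre of the bowl's underside, z up. 160 g.
- scoop_grip (a point): Point on the axis of the scoop's black grip, 92 mm above its underside; axes as the scoop's.
- scoop_nose (a point): Middle of the scoop's front lip, on the underside; axes as the scoop's.
- jar: Round steel grinding jar fixed to the bench, 96 mm outside diameter, 62 mm high, wall 5 mm, floor 6 mm. Origin at the centre of its underside, z up; the hinge of its lid is at its +x side.
- jar_mouth (a point): Centre of the jar's mouth at the height of the rim (opening 86 mm across); axes as the jar's.
- jar_hinge (a point): Middle of the lid's hinge axis, 54 mm from the jar's axis along the jar's +x, 64 mm above the bench; the hinge axis is the jar's y.
- jar_lid_middle (a point): Centre of the lid's outer face (7 mm off the plane of the hinge axis), 54 mm from the hinge axis; its z is the lid's outward normal (up when shut), its -x points from the hinge to the front lip, whose edge is 111 mm from the hinge axis. Steel disc, 96 mm diameter, 6 mm thick.
- jar_lid (a joint): Angle of the jar's lid in rad: 0 fully shut, about 1.57 standing upright, 1.9 fully open. A stiff hinge: the lid stays where it is left and must be pushed shut.
There are look-alikes about, which are no part of the job. What is shaped like the jar but green is not meant.

How it is judged:
By the outcome, as a careful person would: the job done as asked, in the order asked, and still so for the second after the job is handed in, with the robot touching nothing.
It also fails if it takes over 69 s, if anything falls off the work surface, if the arm or the gripper's body presses on something with over 40 N, if the wrist force passes 120 N, or if a joint passes its speed limit or range.

### The arm

A 6-joint arm with a two-finger parallel gripper is mounted at the origin on a cart in front of the work surface, level with it; the furniture and walls round the work are solid. World frame = base frame: x ahead of the robot, y to its left, z up, the work surface at z = 0. Lengths are in mm, angles in rad, forces in N, time in s.
With the tool pointing down it reaches from about 350 to 875 mm from the base axis. Payload 4.2 kg.
Tool frame: the origin (TCP) lies midway between the tips of the shut fingers; the grasp point (between the pads) lies 19 mm behind it (arm.grasp_offset is the distance from the TCP to the grasp point, in mm); x points along the fingers, z is the direction in which the jaws open and shut, and the axes are right-handed (so a half turn about x gives the same grasp; the last joint's range is limited). The gripper opens to 87 mm and grips with 3 to 60 N. Pads are 19 mm wide; open, the fingers measure 117 mm over their backs; the gripper's body (75 mm by 190 mm) begins 51 mm behind the grasp point.
Start: joints at [1.533, 0.385, 0.008, 0, -1.194, -0.259], TCP at [182.756, 597.662, 222.55] pointing down, gripper open.
Joint ranges: [-3.14, 3.14], [-1.21, 2.06], [-1.07, 1.41], [-3.16, 2.05], [-2.99, -0.16], [-3.1, 3.1]. Speed limits (rad/s): [2.79, 2.79, 3.14, 3.14, 3.14, 3.14].

### API

Orientations are given as a unit quaternion [w, x, y, z].
In Python, from workcell import arm gives the robot as it stands. Calls block until the motion is done:
- arm.move_ptp(position, orientation): joint-space move of the TCP to a pose.
- arm.move_straight(position, rotation=None, speed=150): straight line of the TCP; rotation=None keeps the orientation; speed is the mean speed in mm/s.
- arm.movej(angles): joint-space move.
- arm.open_gripper() and arm.grab(): open the fingers fully, or close them until they stop; the grip force is fixed at half the most.
- arm.hold(seconds).
- arm.solve_ik(position, orientation): joint angles nearest the present ones, or None.
- arm.get_image(name): name is "side" or "top" or "wrist"; returns a dict with "img" (400x640x3 uint8, red, green, blue), "depth" (400x640 float32, mm along the optical axis (not along the pixel's ray), 0 where there is no reading), "K" (3x3 intrinsics, pixels), "pose" (4x4, takes a point from camera to world coordinates). Camera axes: x right, y up, looking along -z (the intrinsics and any distortion apply to the point x, -y, -z); pixel columns grow to the right and rows downward; lengths in mm; the calibration is good to about 2 mm. A picture is of the moment at which its call begins.
A pose or a line that the arm cannot do raises arm.Unreachable and nothing moves.
- arm.finish_job(): hands the job in, once; it reports no verdict.
Readings, each from a call of its own:
- arm.get_time(): time.
- arm.get_joints(): joint angles.
- arm.get_qd(): joint speeds.
- arm.get_joint_efforts(): joint torques, N m.
- arm.get_tool_pos(): TCP position.
- arm.get_tool_rot(): TCP orientation.
- arm.get_ft_force(): force on the tool from outside, world axes, zero at the start.
- arm.get_moment(): the same for the moment, N m.
- arm.get_finger_gap(): finger opening in mm.
Only numpy, scipy, OpenCV 4.12 (cv2) and the standard library are available. Lean on these libraries where they do the work, as an engineer would, in place of code of your own. Each camera call takes 0.05 s, during which the arm holds its last target.

## Working session

There is one attempt and no reset: what is moved stays moved. The work goes in short steps, each a Python script; the robot and the scene stay as the last script left them, time stands still between calls to the robot, and variables do not carry over. Pictures are saved under pics/ and viewed, and the job is handed in when it is done.

```bash
ls; mkdir -p pics; cat > h.py <<'E'
import numpy as np, cv2
from workcell import arm
def snap(name,fn):
    d=arm.get_image(name); cv2.imwrite('pics/'+fn+'.png',d['img'][:,:,::-1]); np.savez('pics/'+fn+'.npz',**{k:np.asarray(v) for k,v in d.items()}); return d
def ray(d,u,v):
    K=np.asarray(d['K']);P=np.asarray(d['pose'])
    c=np.array([(u-K[0,2])/K[0,0],-(v-K[1,2])/K[1,1],-1.0])
    return P[:3,3],P[:3,:3]@c
def onplane(d,u,v,z):
    o,r=ray(d,u,v); return o+r*(z-o[2])/r[2]
def cloud(d):
    K=np.asarray(d['K']);P=np.asarray(d['pose']);D=np.asarray(d['depth'])
    v,u=np.indices(D.shape)
    c=np.stack([(u-K[0,2])/K[0,0]*D,-(v-K[1,2])/K[1,1]*D,-D],-1)
    return c@P[:3,:3].T+P[:3,3]
E
python3 - <<'E'
from h import *
for n in ['side','top','wrist']:
    d=snap(n,n+'0'); print(n,np.round(d['K'],1).tolist(),np.round(d['pose'],3).tolist(), [k for k in d])
print(arm.get_time(),arm.get_tool_rot(),arm.grasp_offset)
E
```

```text
pics
side [[378.3, 0.0, 318.1], [0.0, 378.3, 200.9], [0.0, 0.0, 1.0]] [[-0.997, -0.007, 0.071, 569.452], [0.067, -0.412, 0.909, 726.261], [0.023, 0.911, 0.411, 447.242], [0.0, 0.0, 0.0, 1.0]] ['img', 'depth', 'K', 'pose']
top [[379.4, 0.0, 316.2], [0.0, 379.4, 200.3], [0.0, 0.0, 1.0]] [[-0.017, 0.997, -0.071, 458.906], [-1.0, -0.017, 0.006, -38.725], [0.005, 0.072, 0.997, 944.575], [0.0, 0.0, 0.0, 1.0]] ['img', 'depth', 'K', 'pose']
wrist [[305.7, 0.0, 320.7], [0.0, 305.7, 202.5], [0.0, 0.0, 1.0]] [[-0.293, 0.924, 0.245, 249.779], [-0.956, -0.283, -0.073, 575.984], [0.001, -0.256, 0.967, 383.831], [0.0, 0.0, 0.0, 1.0]] ['img', 'depth', 'K', 'pose']
0.15 [-0.42092978 -0.56800913 -0.42014329  0.5689142 ] 18.700000000000003
```

View pics/side0.png

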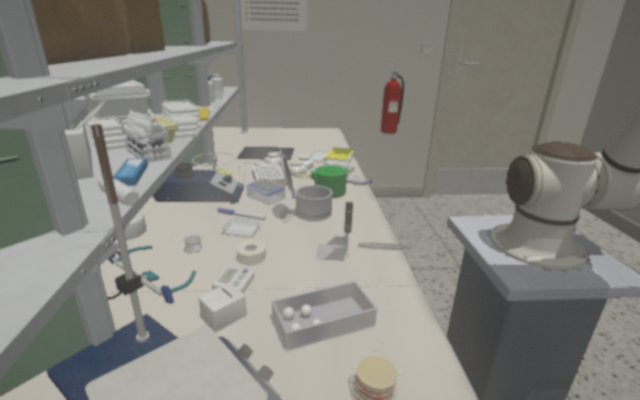

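View pics/top0.png

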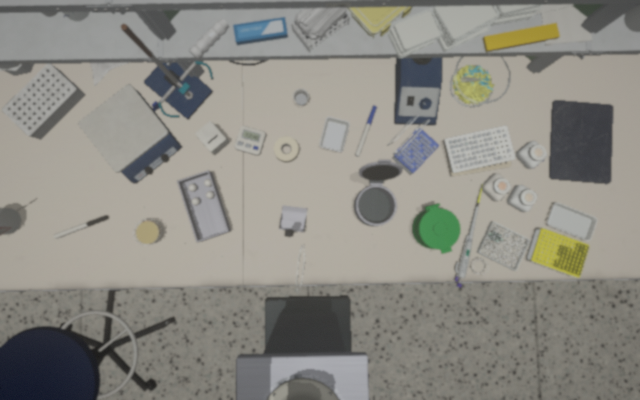

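View pics/wrist0.png

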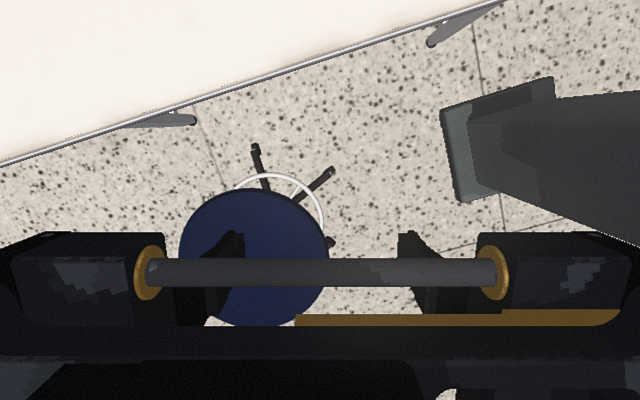

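The side view shows the tray at (325,312) with balls at about (290–320, 312–325), the scoop at (340,235), the steel jar at (313,200), and a green look-alike at (330,180). In the top view the tray is at (205,205), the scoop at (292,220), the steel jar at (375,205) with its lid at (380,172), and the green pot at (438,228).

Candidates (top pixel): jar – steel pot (375,205) or green pot (438,228), so steel. Balls – white ones in the tray (205,190), or the vials at (498,187), (523,197), (533,152), so the tray ones. Scoop – (292,220); the spatula (300,262) is not one. Next I check with close crops and measure.

```bash
python3 - <<'E'
from h import *
d=np.load('pics/top0.npz'); img=d['img']
c=img[120:270,160:470]; 
cv2.imwrite('pics/crop.png',cv2.resize(c[:,:,::-1],None,fx=2.55,fy=2.55,interpolation=cv2.INTER_CUBIC))
s=np.load('pics/side0.npz'); c=s['img'][160:350,220:400]
cv2.imwrite('pics/crops.png',cv2.resize(c[:,:,::-1],None,fx=3.1,fy=3.1,interpolation=cv2.INTER_CUBIC))
for n,d in(('top',d),('side',s)):
    C=cloud(d)
    pts={'top':[(375,240),(375,205),(292,215),(205,220),(380,172),(293,231)],'side':[(325,312),(348,215),(313,192),(290,165),(300,250)]}[n]
    for u,v in pts: print(n,u,v,np.round(C[v,u]),d['depth'][v,u])
E
```

```text
top 375 240 [ 426. -188.    4.] 936.3647
top 375 205 [ 511. -188.   23.] 924.08563
top 292 215 [491.  16.   5.] 939.48615
top 205 220 [482. 231.   5.] 937.06256
top 380 172 [ 577. -184.  126.] 826.0829
top 293 231 [452.   9.  90.] 851.99023
side 325 312 [513. 213.   5.] 651.9703
side 348 215 [452.  29. 100.] 784.6785
side 313 192 [ 510. -229.   42.] 1038.8514
side 290 165 [ 573. -482.   34.] 1268.1477
side 300 250 [551.   8.   3.] 836.8688
```

View pics/crop.png

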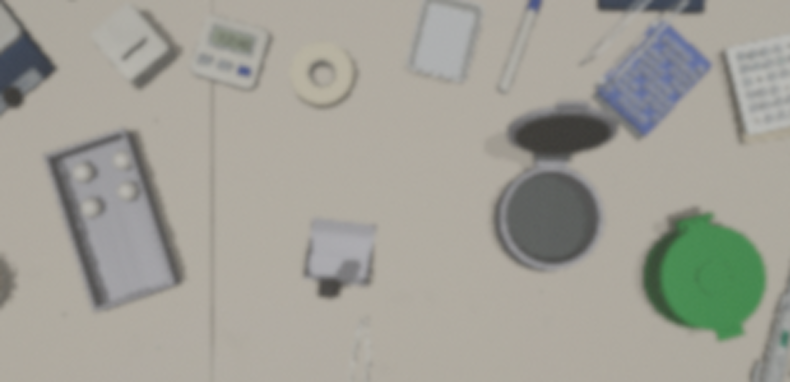

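View pics/crops.png

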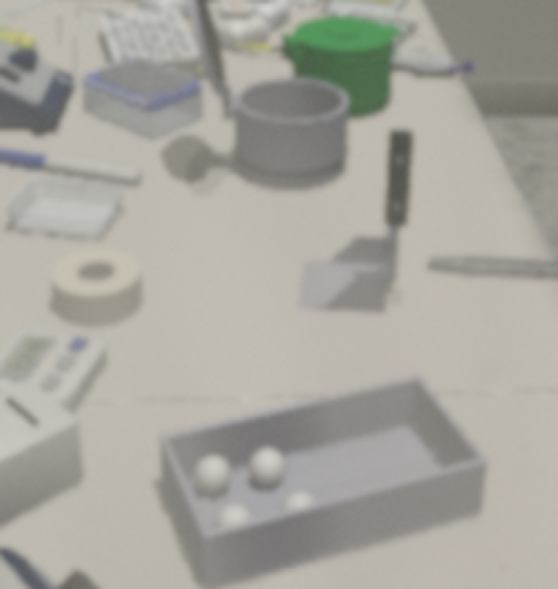

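```bash
python3 - <<'E'
from h import *
from scipy.spatial.transform import Rotation as R
d=np.load('pics/top0.npz'); C=cloud(d); v,u=np.indices(C.shape[:2])
def box(u0,u1,v0,v1): return (u>=u0)&(u<u1)&(v>=v0)&(v<v1)
bench=C[225:235,320:340].reshape(-1,3); print('bench z top',np.median(bench[:,2]))
s=np.load('pics/side0.npz'); S=cloud(s); print('bench z side',np.median(S[255:265,290:310,2]))
# tray rim
def rect(pts):
    r=cv2.minAreaRect(pts[:,:2].astype(np.float32)); return r
m=box(172,240,160,250)&(C[...,2]>24)&(C[...,2]<50); print('tray rim',m.sum(),np.median(C[m][:,2]),rect(C[m]))
m=box(270,315,200,245)&(C[...,2]>75); print('grip',m.sum(),C[m].mean(0),C[m].min(0),C[m].max(0))
m=box(270,315,200,245)&(C[...,2]>8)&(C[...,2]<50); print('bowl walls',m.sum(),rect(C[m]))
m=box(345,405,180,232)&(C[...,2]>50)&(C[...,2]<75); print('jar rim',m.sum(),np.median(C[m][:,2]),cv2.minEnclosingCircle(C[m][:,:2].astype(np.float32)))
m=box(350,410,150,190)&(C[...,2]>80); print('lid',m.sum(),C[m].min(0),C[m].max(0),rect(C[m]))
m=box(410,465,200,255)&(C[...,2]>20); print('green',m.sum(),C[m].min(0),C[m].max(0))
m=box(0,640,0,70); print('shelf max z',C[m][:,2].max(), 'min x of z>150', C[m][C[m][:,2]>150][:,0].min())
m=box(330,560,80,290)&(C[...,2]>75); print('tall near jar', C[m].max(0))
q=arm.get_tool_rot(); r=R.from_quat(q,scalar_first=True).as_matrix(); print(r.round(2)); 
w=np.load('pics/wrist0.npz')['pose']; print('cam in tool',(r.T@(w[:3,3]-arm.get_tool_pos())).round(1)); print((r.T@w[:3,:3]).round(2))
# balls
g=d['img'].astype(int); m=box(175,235,165,215)&(g.min(2)>185); n,l,st,ce=cv2.connectedComponentsWithStats(m.astype(np.uint8))
for i in range(1,n): 
    if st[i,4]>5: print('ball',ce[i].round(1),st[i,4],onplane(d,*ce[i],13).round(1))
E
```

```text
bench z top 1.3134921097791903
bench z side 2.3974865946014177
tray rim 497 35.706914034930946 ((515.6268920898438, 228.3602294921875), (156.97271728515625, 81.38477325439453), 18.071104049682617)
grip 72 [450.22350681   8.19585248 244.90236771] [441.00636084 -38.725484    78.92328369] [458.90552273  24.87037656 944.57546747]
bowl walls 50 ((471.0405578613281, 14.519153594970703), (62.21849822998047, 37.1279296875), 82.12706756591797)
jar rim 387 63.05533056832894 ((515.0880126953125, -184.0027313232422), 53.645172119140625)
lid 720 [ 458.90552273 -237.89909405   80.22460137] [629.00906002 -38.725484   944.57546747] ((549.6970825195312, -134.7637481689453), (57.79705810546875, 257.925048828125), 30.760944366455078)
green 1688 [ 395.63835735 -374.32302028   20.0458027 ] [510.68852299 -38.725484   944.57546747]
shelf max z 944.5754674651812 min x of z>150 458.90552272739137
tall near jar [798.38427707 -38.725484   944.57546747]
[[-0.    0.96 -0.29]
 [-0.   -0.29 -0.96]
 [-1.    0.    0.  ]]
cam in tool [-162.1   70.4    1. ]
[[ 0.    0.26 -0.97]
 [ 0.    0.97  0.26]
 [ 1.   -0.    0.  ]]
```

```bash
cat >> h.py <<'E'
from scipy.spatial.transform import Rotation as R
def Rz(a): return R.from_euler('z',a).as_matrix()
def Ry(a): return R.from_euler('y',a).as_matrix()
def sc_tool(p,yaw,pitch,s,off=(0,0,0)):
    """scoop origin p, yaw, pitch (+ nose down) -> TCP pos, quat"""
    M=Rz(yaw)@Ry(pitch)
    T=np.stack([-M[:,2],s*M[:,1],s*M[:,0]],1)
    pos=np.asarray(p,float)+M@(np.array([-34.5,0,92-18.7])+np.asarray(off))
    return pos,R.from_matrix(T).as_quat(scalar_first=True)
E
python3 - <<'E'
from h import *
d=np.load('pics/top0.npz'); C=cloud(d); ok=d['depth']>0; v,u=np.indices(C.shape[:2])
def box(u0,u1,v0,v1): return (u>=u0)&(u<u1)&(v>=v0)&(v<v1)&ok
m=box(270,315,200,245)&(C[...,2]>75); print('grip',m.sum(),C[m].mean(0),C[m].min(0),C[m].max(0))
m=box(345,405,180,232)&(C[...,2]>57)&(C[...,2]<67);P=C[m]; 
A=np.c_[2*P[:,:2],np.ones(len(P))];x=np.linalg.lstsq(A,(P[:,:2]**2).sum(1),rcond=None)[0];print('jar circ',x[:2],np.sqrt(x[2]+x[0]**2+x[1]**2),len(P))
m=box(350,410,150,190)&(C[...,2]>80); print('lid',m.sum(),C[m].min(0),C[m].max(0)); P=C[m]
c=P.mean(0); U,S,V=np.linalg.svd(P-c,full_matrices=False); print('lid plane',c.round(1),V[2].round(3),(S/np.sqrt(len(P))).round(1))
m=box(410,465,200,255)&(C[...,2]>20); print('green',C[m].min(0),C[m].max(0))
m=box(0,640,0,120)&(C[...,2]>150); print('z>150: min x',C[m][:,0].min(),C[m][:,2].max(), 'near y -400..100', C[m&(C[...,1]<100)&(C[...,1]>-400)][:,0].min())
g=d['img'].astype(int); print(g[170:215,180:220].min(2).max())
for th in (150,165,175):
  m=box(180,225,172,215)&(g.min(2)>th); n,l,st,ce=cv2.connectedComponentsWithStats(m.astype(np.uint8))
  for i in range(1,n): 
    if st[i,4]>5: 
        p=onplane(d,*ce[i],13); q=Rz(np.deg2rad(18)).T@(p-[515.6,228.4,0]); print(th,'ball',ce[i].round(1),st[i,4],p.round(1),'tray',q.round(1))
# IK feasibility
a=np.deg2rad
tr=lambda x,z: np.array([515.6,228.4,0])+Rz(a(18))@[x,0,z]
jar=np.array([512,-184,0])
for s in (1,-1):
    for n,(p,yw,pt) in {'pick':([482,13,0],a(-8),0),'pickup':([482,13,130],a(-8),0),'trayhi':(tr(-30,120),a(18),0),'tray':(tr(-30,3),a(18),0),'push':(tr(44,3),a(18),0),'tilt':(tr(40,20),a(18),a(-25)),'lift':(tr(30,120),a(18),a(-25)),
      **{f'tip{y}_{p}':(jar+[0,0,70]-Rz(a(y))@Ry(a(p))@[30,0,0]+Rz(a(y))@[-10,0,0],a(y),a(p)) for y in (-120,-105,-90,-75,-60,-45,60,90) for p in(-25,20,55)}}.items():
        r=arm.solve_ik(*sc_tool(p,yw,pt,s)); print(s,n,None if r is None else np.round(r,2))
E
```

```text
grip 61 [448.65789738  16.65707709 118.73180874] [441.00636084   9.14611601  78.92328369] [456.7590562   24.87037656 126.12611423]
jar circ [ 510.11547746 -183.91631583] 45.86610664169785 318
lid 709 [ 564.8535304  -237.89909405   80.22460137] [ 629.00906002 -138.65593043  174.4958276 ]
lid plane [ 580.3 -185.   129.7] [-0.959 -0.024  0.282] [24.9 24.1  6. ]
green [ 395.63835735 -374.32302028   20.0458027 ] [ 510.68852299 -278.17338399   77.23748486]
z>150: min x 787.6961759573776 396.4303980421247 near y -400..100 794.4489139543408
176
150 ball [187.1 174. ] 83 [596.3 273.1  13. ] tray [90.6 17.6 13. ]
150 ball [221.3 181. ] 135 [577.5 188.7  13. ] tray [ 46.6 -56.8  13. ]
150 ball [203.6 197.9] 707 [536.2 232.1  13. ] tray [20.8 -2.9 13. ]
150 ball [182.  206.7] 87 [515.6 285.   13. ] tray [17.5 53.8 13. ]
165 ball [206.5 182.5] 12 [574.3 225.1  13. ] tray [ 54.8 -21.2  13. ]
165 ball [191. 187.] 9 [563.8 263.2  13. ] tray [56.6 18.2 13. ]
165 ball [208.5 194.5] 12 [544.5 220.1  13. ] tray [ 24.9 -16.8  13. ]
165 ball [194.1 200.9] 8 [529.4 255.3  13. ] tray [21.4 21.4 13. ]
1 pick
[... 2246 characters left out ...]
82  0.74 -0.67 -2.28]
-1 tip-75_20 [-0.17  0.38 -0.09 -0.33 -1.27 -1.02]
-1 tip-75_55 [-0.48  0.7   0.32 -0.69 -1.87 -0.8 ]
-1 tip-60_-25 [ 0.26  0.17 -0.98  0.99 -0.51 -2.2 ]
-1 tip-60_20 [-0.15  0.39 -0.09 -0.28 -1.32 -0.8 ]
-1 tip-60_55 [-0.39  0.76  0.4  -0.58 -1.99 -0.67]
-1 tip-45_-25 None
-1 tip-45_20 [-0.12  0.41 -0.09 -0.22 -1.36 -0.59]
-1 tip-45_55 [-0.3   0.8   0.45 -0.45 -2.07 -0.52]
-1 tip60_-25 [-0.51  0.4  -0.17 -0.51 -1.05  1.82]
-1 tip60_20 [ 0.03  0.34 -0.4   0.34 -1.05  0.81]
-1 tip60_55 [ 0.27  0.59 -0.37  0.62 -1.44  0.42]
-1 tip90_-25 [-0.45  0.56  0.07 -0.4  -1.31  2.18]
-1 tip90_20 [ 0.03  0.29 -0.51  0.48 -0.84  1.2 ]
-1 tip90_55 [ 0.31  0.41 -0.78  1.05 -1.12  0.41]
```

```bash
python3 - <<'E'
from h import *
a=np.deg2rad
tr=lambda x,z: np.array([515.6,228.4,0])+Rz(a(18))@[x,0,z]
p,q=sc_tool([0,0,0],a(18),0,-1)
arm.move_ptp(tr(0,0)+Rz(a(18))@[0,60,230],q); print(arm.get_time())
snap('wrist','w_tray'); print(arm.get_joints().round(2))
p,q=sc_tool([0,0,0],a(-8),0,-1)
arm.move_ptp([450,17+50,240],q); print(arm.get_time()); snap('wrist','w_scoop')
E
```

```text
1.775
[ 0.81  0.29 -0.11 -0.   -1.17 -0.49]
2.7167
```

View pics/w_tray.png

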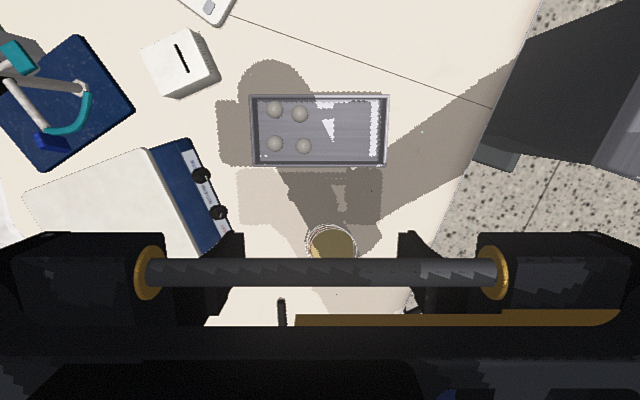

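View pics/w_scoop.png

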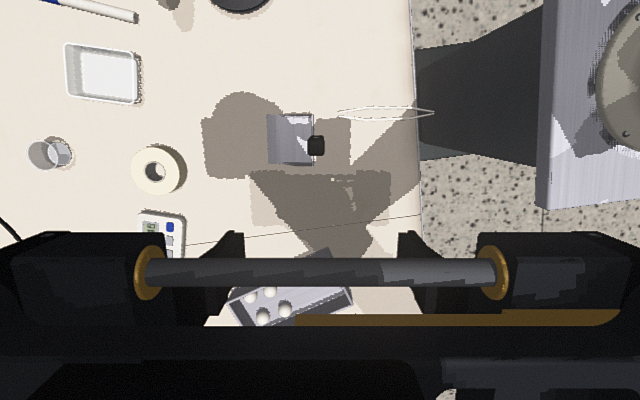

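The wrist view of the tray shows it at (250–388, 95–166), with balls at (275,109), (300,114), (275,143) and (303,146). The scoop view shows the bowl at (267–315, 113–166) and the black grip top at (316,145).

```bash
python3 - <<'E'
from h import *
a=np.deg2rad
d=dict(np.load('pics/w_tray.npz')); C=cloud(d); ok=d['depth']>0; v,u=np.indices(C.shape[:2])
def box(u0,u1,v0,v1): return (u>=u0)&(u<u1)&(v>=v0)&(v<v1)&ok
print('bench',np.median(C[80:90,400:440,2]),'floor',np.median(C[115:150,325:365,2]))
m=box(235,400,85,180)&(C[...,2]>30)&(C[...,2]<45); print('rim',m.sum(),np.median(C[m][:,2]),cv2.minAreaRect(C[m][:,:2].astype(np.float32)))
tc=np.array([515.6,228.4,0])
for px in [(275,109),(300,114),(275,143),(303,146)]:
    p=onplane(d,*px,13); print('ball',p.round(1),(Rz(a(18)).T@(p-tc)).round(1),C[px[1],px[0]].round(1))
d=dict(np.load('pics/w_scoop.npz')); C=cloud(d); ok=d['depth']>0
print('bench',np.median(C[180:190,200:230,2]))
m=box(300,330,128,160)&(C[...,2]>110); P=C[m]; print('griptop',m.sum(),np.median(P[:,2]),cv2.minAreaRect(P[:,:2].astype(np.float32)))
hsv=d['img'].min(2)
g=d['img'].max(2)<50; k=box(300,330,128,160)&g; print('dark',k.sum(),u[k].mean(),v[k].mean(),onplane(d,u[k].mean(),v[k].mean(),120).round(1))
m=box(255,330,105,175)&(C[...,2]>4)&(C[...,2]<50); P=C[m]; print('bowl>4',m.sum(),cv2.minAreaRect(P[:,:2].astype(np.float32)),P[:,2].max())
m=box(255,330,105,175)&(C[...,2]>14)&(C[...,2]<50); P=C[m]; print('bowl>14',m.sum(),cv2.minAreaRect(P[:,:2].astype(np.float32)))
c=d['img'][90:190,240:360]; cv2.imwrite('pics/sc.png',cv2.resize(c[:,:,::-1],None,fx=6,fy=6,interpolation=cv2.INTER_CUBIC))
for px in [(267,115),(268,163)]: print('lip',onplane(d,*px,2).round(1))
E
```

```text
bench -0.18168990107014338 floor 3.066548092200634
rim 1469 35.66995236708027 ((517.7697143554688, 229.76820373535156), (157.02249145507812, 80.26736450195312), 18.143327713012695)
ball [575.1 222.2  13. ] [ 54.7 -24.2  13. ] [573.8 222.1  22. ]
ball [545.2 218.5  13. ] [ 25.1 -18.6  13. ] [544.5 218.5  23.1]
ball [564.2 260.5  13. ] [56.2 15.5 13. ] [563.  259.4  23.1]
ball [530.7 253.3  13. ] [22. 19. 13.] [530.3 252.4  22.6]
bench 0.244091414969688
griptop 296 121.69389011976537 ((449.9446716308594, 18.93386459350586), (15.394800186157227, 14.678437232971191), 82.02603149414062)
dark 280 315.5571428571429 145.71428571428572 [449.3  18.3 120. ]
bowl>4 225 ((474.84503173828125, 15.652389526367188), (61.950714111328125, 41.443851470947266), 82.25540924072266) 31.840368048765356
bowl>14 160 ((470.5123291015625, 16.190977096557617), (61.956478118896484, 32.89081573486328), 82.48253631591797)
lip [508.  -19.2   2. ]
lip [517.7  40.5   2. ]
```

View pics/sc.png

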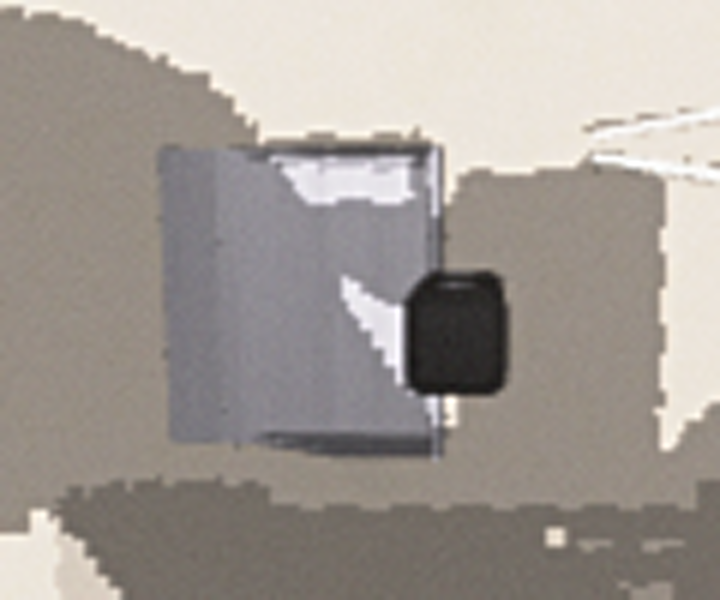

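```bash
cat >> h.py <<'E'
a=np.deg2rad
TC=np.array([517.8,229.8,0]);TY=a(18.1)
SG=np.array([449.8,18.8]);SY=a(-7.8);S0=np.r_[SG+(Rz(SY)@[34.5,0,0])[:2],0]
def tr(x,z,y=0): return TC+Rz(TY)@[x,y,z]
def pivot(yaw,back,pitch):
    """scoop origin for back-bottom edge at world point back"""
    return np.asarray(back)+Rz(yaw)@Ry(pitch)@[30,0,0]
E
python3 - <<'E'
from h import *
for bx in (-10,0,14):
  for z in (3,8,20,40,60,90,120):
    best=None
    for pt in range(0,31,2):
        r=arm.solve_ik(*sc_tool(pivot(TY,tr(bx,z),a(-pt)),TY,a(-pt),-1))
        if r is None: break
        best=pt,r.round(2)
    print(bx,z,best)
E
```

```text
-10 3 (16, array([ 0.77,  0.29, -0.78,  0.46, -0.28, -0.88]))
-10 8 (18, array([ 0.73,  0.26, -0.87,  0.71, -0.19, -1.1 ]))
-10 20 (18, array([ 0.76,  0.24, -0.82,  0.56, -0.25, -0.97]))
-10 40 (20, array([ 0.76,  0.2 , -0.85,  0.64, -0.25, -1.04]))
-10 60 (22, array([ 0.76,  0.15, -0.88,  0.71, -0.25, -1.11]))
-10 90 (26, array([ 0.7 ,  0.08, -0.95,  0.97, -0.2 , -1.31]))
-10 120 (28, array([ 0.75,  0.03, -0.92,  0.87, -0.26, -1.24]))
0 3 (18, array([ 0.71,  0.28, -0.86,  0.74, -0.18, -1.11]))
0 8 (18, array([ 0.73,  0.28, -0.84,  0.65, -0.21, -1.04]))
0 20 (18, array([ 0.76,  0.26, -0.79,  0.53, -0.27, -0.94]))
0 40 (20, array([ 0.76,  0.21, -0.82,  0.61, -0.26, -1.01]))
0 60 (22, array([ 0.75,  0.17, -0.85,  0.68, -0.25, -1.07]))
0 90 (26, array([ 0.7 ,  0.1 , -0.92,  0.94, -0.2 , -1.28]))
0 120 (28, array([ 0.74,  0.05, -0.9 ,  0.85, -0.26, -1.22]))
14 3 (18, array([ 0.72,  0.31, -0.81,  0.64, -0.21, -1.02]))
14 8 (18, array([ 0.74,  0.3 , -0.79,  0.58, -0.23, -0.97]))
14 20 (20, array([ 0.69,  0.26, -0.86,  0.83, -0.17, -1.17]))
14 40 (20, array([ 0.75,  0.24, -0.78,  0.56, -0.27, -0.96]))
14 60 (22, array([ 0.75,  0.19, -0.81,  0.64, -0.27, -1.03]))
14 90 (26, array([ 0.7 ,  0.12, -0.89,  0.9 , -0.21, -1.24]))
14 120 (28, array([ 0.73,  0.07, -0.87,  0.83, -0.26, -1.18]))
```

```bash
python3 - <<'E'
from h import *
p,q=sc_tool(S0,SY,0,-1); print(p)
arm.move_ptp(p+[0,0,75],q); arm.move_straight(p,speed=150)
arm.grab(); print('gap',arm.get_finger_gap(),arm.get_tool_pos(),arm.get_ft_force())
arm.move_straight(p+[0,0,100],speed=200); print(arm.get_time(),arm.get_ft_force())
snap('side','s1');snap('wrist','w1')
E
```

```text
[449.8  18.8  73.3]
gap 15.571584037173086 [449.58447157  18.73695608  73.18725325] [ 0.14032661  0.04638955 -0.96984655]
5.7 [-0.1686645   0.39249489 -2.38174749]
```

View pics/s1.png

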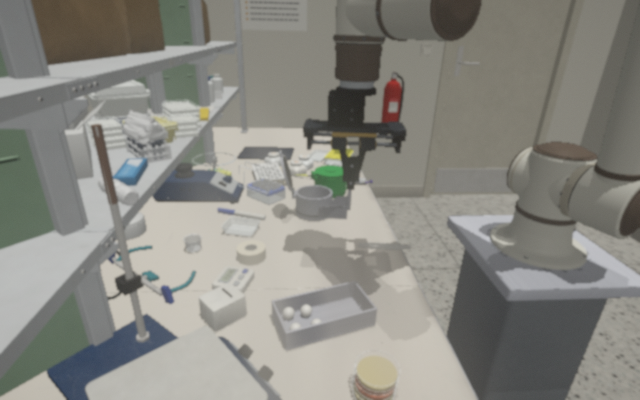

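View pics/w1.png

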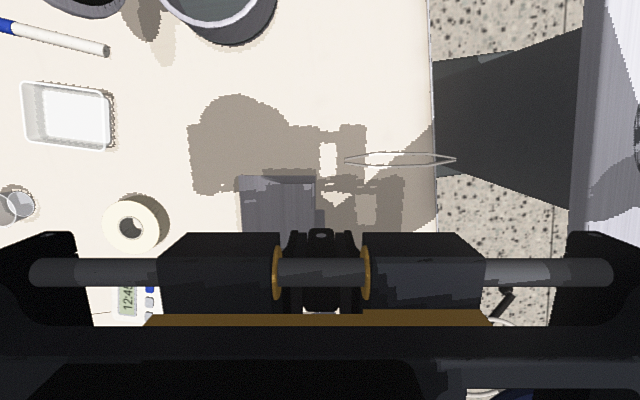

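The scoop is held: in the wrist view the bowl is at (235–322, 176–232), level with the jaws. Next I check its pose in the hand, then lower it into the tray.

```bash
cat >> h.py <<'E'
def in_scoop(d,pos,q,s=-1):
    T=R.from_quat(q,scalar_first=True).as_matrix(); M=np.stack([s*T[:,2],s*T[:,1],-T[:,0]],1)
    o=np.asarray(pos)-M@np.array([-34.5,0,92-18.7]); return (cloud(d)-o)@M
E
python3 - <<'E'
from h import *
d=dict(np.load('pics/w1.npz')); L=in_scoop(d,arm.get_tool_pos(),arm.get_tool_rot())
for px in [(240,180),(240,225),(260,200),(280,200),(300,200),(300,225),(290,177),(314,200),(318,220)]: print(px,L[px[1],px[0]].round(1))
v,u=np.indices(d['depth'].shape); m=(u>225)&(u<330)&(v>165)&(v<232)&(L[...,2]<35)&(L[...,2]>-10)&(np.abs(L[...,0])<45); P=L[m]
print(m.sum(),np.percentile(P,[1,50,99],axis=0).round(1))
# go
p,q=sc_tool(tr(-31,60),TY,0,-1); arm.move_ptp(p,q)
p,q=sc_tool(tr(-31,6),TY,0,-1); arm.move_straight(p,speed=100)
print(arm.get_time(),arm.get_ft_force().round(2)); snap('side','s2'); d=snap('wrist','w2')
E
python3 - <<'E'
import cv2
a=cv2.imread('pics/s2.png')[250:370,230:410]; a=cv2.resize(a,None,fx=3,fy=3)
b=cv2.imread('pics/w2.png')[100:260,180:400]; b=cv2.resize(b,None,fx=1.1,fy=1.1)
cv2.imwrite('pics/c2.png',a)
E
```

```text
(240, 180) [ 29.1 -26.5   0.5]
(240, 225) [ 58.8  44.2 -96.3]
(260, 200) [ 14.  -10.8   2. ]
(280, 200) [ -1.9 -11.    2.8]
(300, 200) [-17.7 -11.    2.9]
(300, 225) [-17.3   9.8   2.7]
(290, 177) [-11.  -30.7  10.2]
(314, 200) [-29.4 -18.1  30.2]
(318, 220) [-32.2  -5.6  36.5]
4314 [[-33.5 -30.7   0.5]
 [ -0.   -8.6   2.5]
 [ 30.   15.   30.6]]
7.2917 [ 0.46  1.34 -2.04]
```

View pics/c2.png

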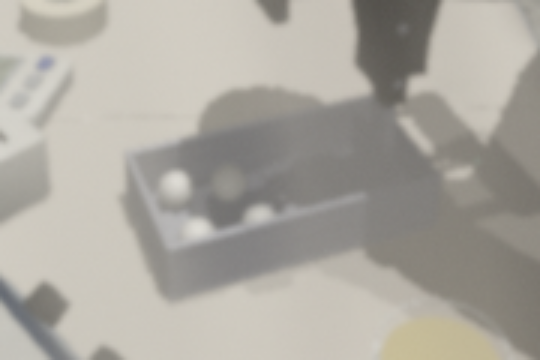

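View pics/w2.png

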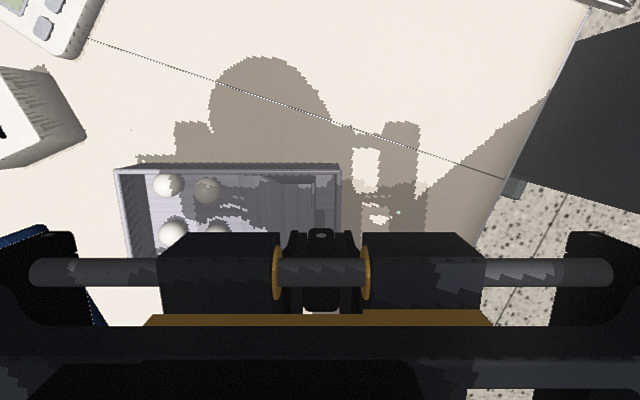

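```bash
python3 - <<'E'
from h import *
d=dict(np.load('pics/w2.npz')); C=cloud(d); L=(C-TC)@Rz(TY)
print('tray y profile at col 290'); 
for v in range(160,215,3): print(v,L[v,290].round(1), L[v,320].round(1))
E
python3 - <<'E'
from h import *
f0=arm.get_ft_force()
for z in (5,4.2,3.6,3.1):
    p,q=sc_tool(tr(-31,z),TY,0,-1); arm.move_straight(p,speed=30); f=arm.get_ft_force()-f0
    print(z,f.round(2))
    if f[2]>2: break
print(arm.get_time())
E
```

```text
tray y profile at col 290
160 [-40.5 -41.7   1.6] [-64.  -41.6   0.6]
163 [-40.6 -39.6   3.1] [-64.1 -39.7   3.6]
166 [-42.3 -39.6  20. ] [-64.1 -39.5  18.9]
169 [-43.8 -39.7  35.2] [-64.2 -39.9  36.5]
172 [-43.8 -37.8  35.9] [-64.2 -37.9  36.7]
175 [-40.6 -30.6   6. ] [-64.  -30.    2.7]
178 [-42.  -30.7  19.5] [-64.  -27.4   1.5]
181 [-43.1 -30.6  31. ] [-64.  -25.3   3. ]
184 [-40.8 -24.1   9.3] [-64.  -22.9   3.6]
187 [-40.8 -21.9  10. ] [-64.  -20.5   3.5]
190 [-40.7 -19.4   9.6] [-64.  -18.1   3.6]
193 [-40.6 -16.9   9.1] [-64.  -15.1   1.3]
196 [-40.4 -14.3   8.4] [-64.  -13.3   4.4]
199 [-40.6 -12.3  10.2] [-64.  -10.5   3.1]
202 [-40.4  -9.7   9.4] [-64.   -8.1   3.5]
205 [-40.3  -7.1   9. ] [-64.   -5.6   3.5]
208 [-40.2  -4.5   8.5] [-64.   -2.7   2.1]
211 [-40.2  -2.1   8.9] [-64.1  -5.7  21.1]
214 [-40.1   0.3   9.3] [-64.2  -5.9  29.3]
5 [-0.94 -0.43 -1.56]
4.2 [ 0.39 -0.74 -0.08]
3.6 [-0.37 -0.58 -0.21]
3.1 [ 0.33 -1.07 -0.76]
8.3917
```

```bash
python3 - <<'E'
from h import *
def F(n=5): 
    l=[]
    for _ in range(n): l.append(arm.get_ft_force()); arm.hold(0.02)
    return np.mean(l,0)
f0=F()
for z in (2.7,2.3,1.9,1.5,1.1):
    p,q=sc_tool(tr(-31,z),TY,0,-1); arm.move_straight(p,speed=30); f=F()-f0
    print(z,f.round(2),arm.get_tool_pos()[2]-p[2])
    if f[2]>1.5: break
print(arm.get_time())
E
```

```text
2.7 [-0.73 -0.39  1.7 ] 0.144046862402746
8.8083
```

```bash
cat >> h.py <<'E'
def F(n=4): 
    l=[]
    for _ in range(n): l.append(arm.get_ft_force()); arm.hold(0.015)
    return np.mean(l,0)
E
python3 - <<'E'
from h import *
f0=F()
for x in (-10,10,25,35,39,42):
    p,q=sc_tool(tr(x,2.7),TY,0,-1); arm.move_straight(p,speed=60); f=Rz(TY).T@(F()-f0); print(x,f.round(2))
    if f[0]<-12: break
print(arm.get_time()); snap('side','s3'); snap('wrist','w3')
a_=cv2.imread('pics/s3.png')[250:370,230:410]; cv2.imwrite('pics/c3.png',cv2.resize(a_,None,fx=3,fy=3))
E
```

```text
-10 [ 1.35 -0.18  0.17]
10 [-0.11 -1.25  1.77]
25 [ 0.32 -1.39  3.46]
35 [-2.83 -0.94  5.6 ]
39 [-7.   -0.53 10.13]
42 [-6.91 -0.98 11.11]
11.475
```

View pics/c3.png

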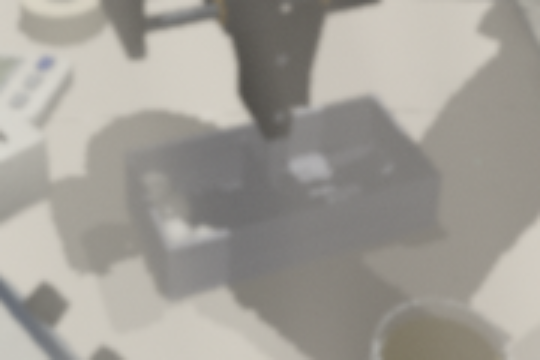

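View pics/w3.png

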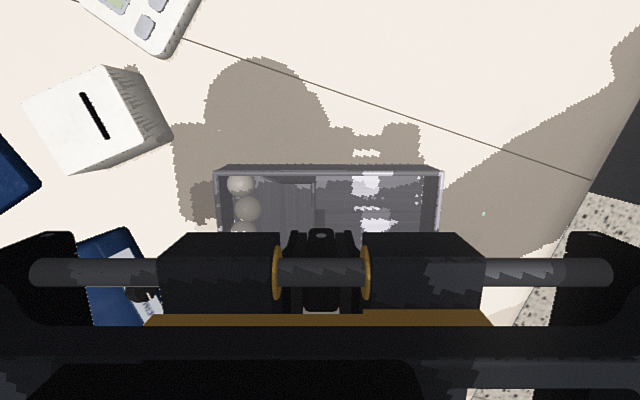

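```bash
python3 - <<'E'
from h import *
d=dict(np.load('pics/w3.npz'))
for px in [(240,184),(248,209),(242,229)]:
    p=onplane(d,*px,14.5); print(px,((p-TC)@Rz(TY)).round(1), ((cloud(d)[px[1],px[0]]-TC)@Rz(TY)).round(1))
L=(cloud(d)-TC)@Rz(TY)
for u_ in range(212,330,6): print(u_,L[196,u_].round(1),L[179,u_].round(1))
print((( arm.get_tool_pos()-TC)@Rz(TY)).round(1))
c=d['img'][150:240,200:340]; cv2.imwrite('pics/c3w.png',cv2.resize(c[:,:,::-1],None,fx=5,fy=5,interpolation=cv2.INTER_CUBIC))
E
```

```text
(240, 184) [ 64.9 -26.5  14.5] [ 62.4 -28.4  24.1]
(248, 209) [60.1 -7.1 14.5] [57.9 -9.8 23.7]
(242, 229) [65.8  9.  14.5] [63.3  5.7 23.7]
212 [ 91.4 -14.1   1.3] [ 90.6 -27.7  -0. ]
218 [ 74.8 -22.5  35.9] [ 74.2 -34.   34.8]
224 [ 74.9 -19.4  23. ] [ 74.3 -31.6  21.4]
230 [ 74.8 -15.9   8.8] [ 69.8 -31.7  22.2]
236 [ 67.4 -18.3  18.5] [ 65.4 -31.8  22.7]
242 [ 62.9 -18.4  19. ] [ 61.2 -31.7  22.2]
248 [ 59.6 -17.2  14.2] [ 57.4 -31.3  20.1]
254 [ 56.9 -15.2   5.8] [ 56.2 -28.6   5.5]
260 [ 52.5 -14.9   4.6] [ 51.8 -28.5   4.7]
266 [ 47.7 -15.    4.9] [ 45.9 -29.8  11.6]
272 [ 42.9 -15.    5.1] [ 40.5 -30.7  17. ]
278 [ 38.2 -15.    5.2] [ 35.7 -31.3  20.1]
284 [ 33.5 -15.    5. ] [ 31.4 -31.2  19.4]
290 [ 28.8 -14.9   4.7] [ 26.9 -31.4  20.8]
296 [ 24.1 -15.    5.2] [ 22.6 -31.2  19.8]
302 [ 19.3 -15.1   5.7] [ 18.2 -31.4  20.8]
308 [ 14.6 -15.    5. ] [ 13.9 -31.3  20.2]
314 [  9.4 -21.6  32.6] [  9.6 -31.1  19.3]
320 [  5.2 -14.4   2.7] [  5.2 -28.2   3.1]
326 [  0.4 -14.5   3.1] [  0.5 -28.2   3.1]
[ 5.  -0.5 76.5]
```

View pics/c3w.png

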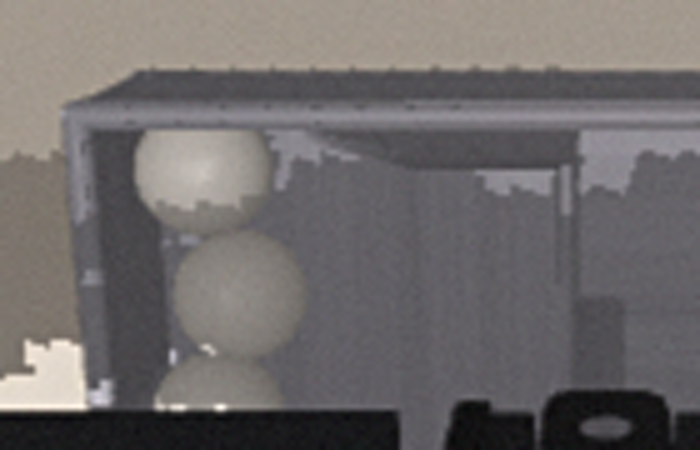

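```bash
python3 - <<'E'
from h import *
f0=F()
for pt,bx,z in ((4,14,2.5),(8,14.5,3),(16,14.5,3.5)):
    p,q=sc_tool(pivot(TY,tr(bx,z),a(-pt)),TY,a(-pt),-1); arm.move_straight(p,q,speed=40); print(pt,(F()-f0).round(1))
    if pt>4: snap('wrist','w4_%d'%pt)
print(arm.get_time())
c=np.hstack([cv2.resize(cv2.imread('pics/w4_%d.png'%k)[130:240,180:360],None,fx=2.2,fy=2.2) for k in(8,16)]); cv2.imwrite('pics/c4.png',c)
E
```

```text
4 [ 5.   2.3 -5. ]
8 [ 3.9  2.  -5.8]
16 [  7.2   2.7 -12. ]
12.9583
```

View pics/c4.png

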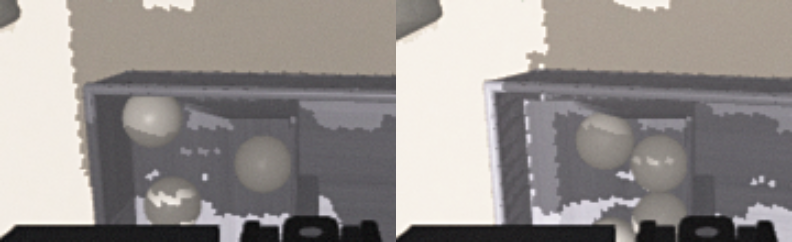

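All four balls are rolled back into the tilted bowl: crop positions (605,140), (658,160), (658,215) and (620,230). I'll lift now.

```bash
python3 - <<'E'
from h import *
for pt,bx,z,sp in ((16,10,50,60),(22,5,120,80)):
    p,q=sc_tool(pivot(TY,tr(bx,z),a(-pt)),TY,a(-pt),-1); arm.move_straight(p,q,speed=sp)
print(arm.get_time(),F().round(2)); d=snap('wrist','w5')
# plan transport IK
from h import *
J=np.array([510.5,-184,0])
def tipo(yaw,pt,nose): return np.asarray(nose)-Rz(yaw)@Ry(pt)@[30,0,0]
for yw in (-60,-70,-80,-90):
  for pt in (-20,0,55):
    for k,ns in (('hi',J+[0,0,120]+Rz(a(yw))@[-12,0,0]),('lo',J+[0,0,64]+Rz(a(yw))@[-12,0,0])):
      r=arm.solve_ik(*sc_tool(tipo(a(yw),a(pt),ns),a(yw),a(pt),-1)); print(yw,pt,k,None if r is None else r.round(2))
E
```

```text
14.8833 [-0.22  0.35 -2.16]
-60 -20 hi [ 0.32  0.09 -0.78  0.54 -0.7  -1.79]
-60 -20 lo [ 0.28  0.17 -0.9   0.72 -0.53 -1.95]
-60 0 hi [ 0.09  0.17 -0.37  0.   -1.03 -1.14]
-60 0 lo [ 0.09  0.24 -0.45  0.   -0.89 -1.14]
-60 55 hi [-0.4   0.71  0.44 -0.6  -2.07 -0.73]
-60 55 lo [-0.39  0.76  0.39 -0.57 -1.98 -0.66]
-70 -20 hi [ 0.34  0.14 -0.7   0.5  -0.79 -1.93]
-70 -20 lo [ 0.31  0.22 -0.81  0.62 -0.62 -2.06]
-70 0 hi [ 0.1   0.19 -0.34  0.   -1.04 -1.32]
-70 0 lo [ 0.1   0.25 -0.42  0.   -0.9  -1.32]
-70 55 hi [-0.45  0.67  0.39 -0.67 -1.99 -0.82]
-70 55 lo [-0.45  0.72  0.33 -0.65 -1.9  -0.75]
-80 -20 hi [ 0.34  0.2  -0.62  0.46 -0.87 -2.05]
-80 -20 lo [ 0.32  0.27 -0.71  0.54 -0.72 -2.16]
-80 0 hi [ 0.1   0.21 -0.32  0.   -1.04 -1.5 ]
-80 0 lo [ 0.1   0.27 -0.39  0.   -0.9  -1.5 ]
-80 55 hi [-0.5   0.62  0.32 -0.74 -1.9  -0.9 ]
-80 55 lo [-0.5   0.68  0.27 -0.72 -1.81 -0.83]
-90 -20 hi [ 0.33  0.26 -0.52  0.41 -0.95 -2.17]
-90 -20 lo [ 0.32  0.33 -0.61  0.47 -0.81 -2.24]
-90 0 hi [ 0.1   0.23 -0.29  0.   -1.05 -1.67]
-90 0 lo [ 0.1   0.29 -0.37  0.   -0.91 -1.67]
-90 55 hi [-0.55  0.57  0.24 -0.8  -1.79 -0.97]
-90 55 lo [-0.55  0.63  0.19 -0.78 -1.72 -0.89]
```

View pics/w5.png

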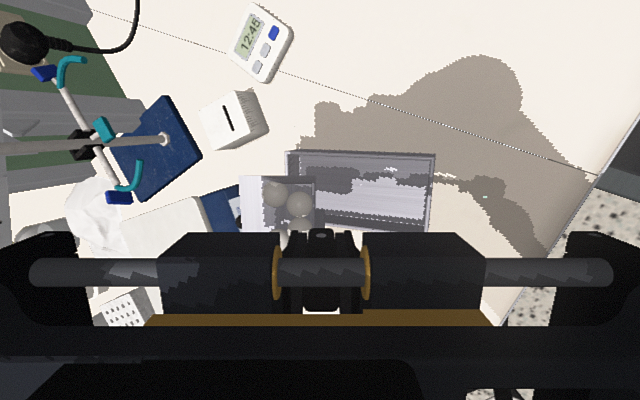

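```bash
cat >> h.py <<'E'
J=np.array([510.5,-184,0])
def tipo(yaw,pt,nose): return np.asarray(nose)-Rz(yaw)@Ry(pt)@[30,0,0]
E
python3 - <<'E'
from h import *
p0=pivot(TY,tr(5,120),a(-22)); p1=tipo(a(-80),a(-20),J+[0,0,140]+Rz(a(-80))@[-12,0,0])
for t,y in ((.33,-15),(.66,-48),(1,-80)):
    p,q=sc_tool(p0+(p1-p0)*t+np.array([-25,0,0])*(t<1),a(y),a(-20 if t==1 else -21),-1)
    try: arm.move_straight(p,q,speed=170)
    except arm.Unreachable as e: print('unreach',t,e); break
    print(t,arm.get_time())
d=snap('wrist','w6'); snap('top','t6'); snap('side','s6')
E
```

```text
0.33 15.8333
0.66 16.5667
1 17.4417
```

View pics/w6.png

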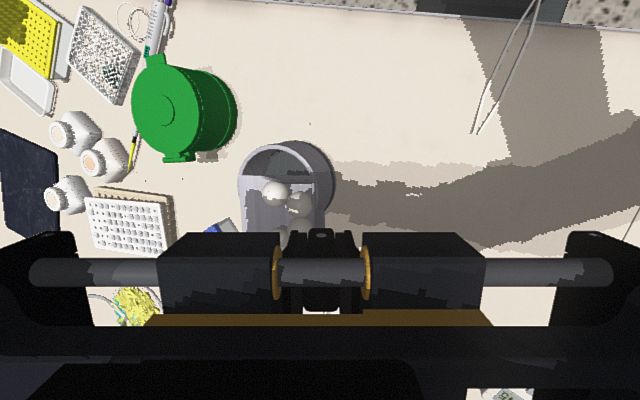

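View pics/t6.png

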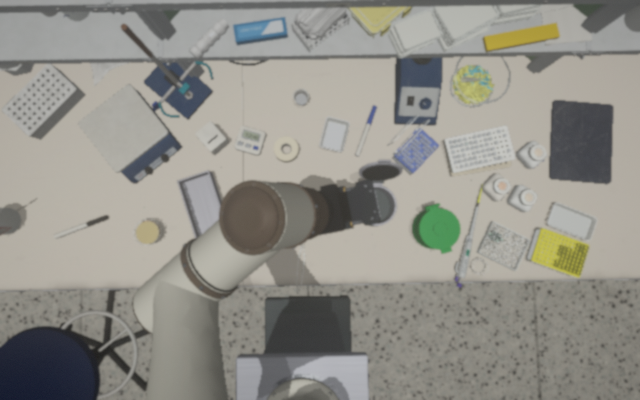

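```bash
python3 - <<'E'
from h import *
J=np.array([511.5,-183,0]); y=a(-80)
n=lambda z,o: J+[0,0,z]+Rz(y)@[o,0,0]
for pt,z,o,sp in ((-18,102,-18,100),(-2,78,-18,80),(20,64,-18,120),(52,61,-16,120)):
    p,q=sc_tool(tipo(y,a(pt),n(z,o)),y,a(pt),-1)
    try: arm.move_straight(p,q,speed=sp)
    except arm.Unreachable as e: print('unreach',pt,e); break
    print(pt,arm.get_time(),arm.get_ft_force().round(1))
arm.hold(0.3)
snap('wrist','w7'); snap('top','t7'); snap('side','s7')
print(F().round(2))
E
```

```text
-18 18.1 [ 0.2  0.5 -1.4]
-2 18.625 [ 0.7  1.6 -2.8]
20 19.25 [ 0.1  0.2 -2.2]
52 19.9583 [ 0.3  0.1 -1.3]
[ 0.37  0.03 -1.55]
```

View pics/w7.png

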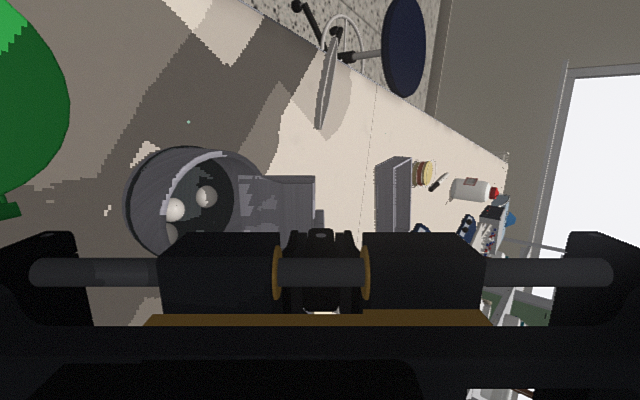

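View pics/s7.png

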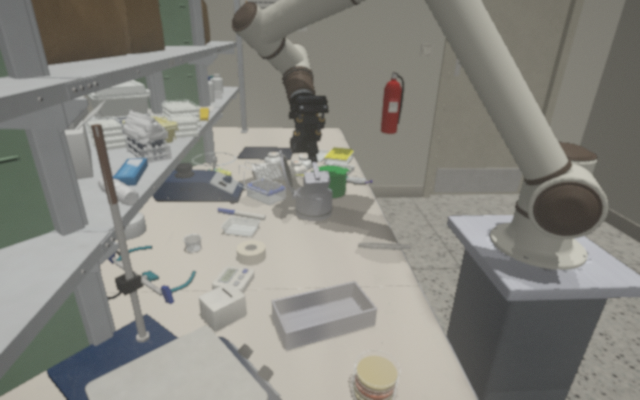

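```bash
python3 - <<'E'
from h import *
J=np.array([511.5,-183,0]); y=a(-80)
n=lambda z,o: J+[0,0,z]+Rz(y)@[o,0,0]
p,q=sc_tool(tipo(y,a(52),n(125,-25)),y,a(52),-1); arm.move_straight(p,q,speed=150)
p,q=sc_tool(tipo(y,a(0),n(125,-70)),y,a(0),-1); arm.move_straight(p,q,speed=200)
p,q=sc_tool(S0+[0,0,50],SY,a(-1.2),-1); arm.move_ptp(p,q)
print(arm.get_time()); snap('top','t8'); d=snap('wrist','w8')
L=in_scoop(d,arm.get_tool_pos(),arm.get_tool_rot())
W=cloud(d)
for px in [(250,190),(260,200),(280,200),(300,200)]: print(px,L[px[1],px[0]].round(1),W[px[1],px[0]].round(1))
f0=F()
for z in (5,1.5,0.8,0.3,-0.2,-0.7):
    p,q=sc_tool(S0+[0,0,z],SY,a(-1.2),-1); arm.move_straight(p,speed=60 if z>4 else 20); f=F()-f0; print(z,f.round(2))
    if f[2]>1.5: break
print(arm.get_time())
im=cv2.imread('pics/t8.png')[150:250,320:420]; cv2.imwrite('pics/c8.png',cv2.resize(im,None,fx=5,fy=5,interpolation=cv2.INTER_CUBIC))
E
```

```text
23.3
(250, 190) [ 21.3 -19.2   2.7] [503.1  -8.2  53.5]
(260, 200) [ 13.9 -11.1   2.6] [496.9   0.8  53.3]
(280, 200) [ -1.8 -11.    2. ] [481.4   3.1  52.4]
(300, 200) [-17.6 -11.1   2.5] [465.7   5.2  52.5]
5 [-0.13 -0.03 -0.06]
1.5 [-0.31  0.18 -0.28]
0.8 [-0.07 -0.11  0.41]
0.3 [-0.69 -0.17  1.35]
-0.2 [-1.75  0.28  6.38]
25.775
```

View pics/w8.png

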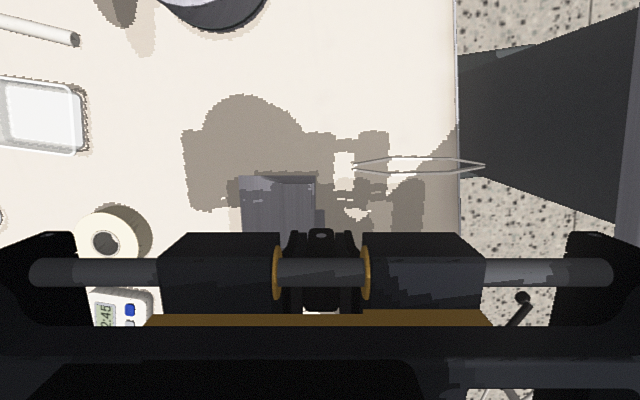

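View pics/c8.png

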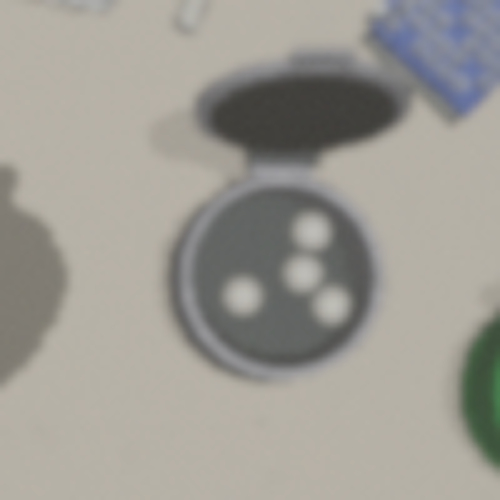

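All four balls show in the jar in the top crop: (312,232), (303,273), (331,304) and (242,296). Next I release the scoop and look at the lid.

```bash
python3 - <<'E'
from h import *
arm.open_gripper(); p=arm.get_tool_pos(); arm.move_straight(p+np.array([0,0,110]),speed=200)
def q_of(zdir):
    x=np.array([0,0,-1.]); z=np.array(zdir,float); z/=np.linalg.norm(z); return R.from_matrix(np.stack([x,np.cross(z,x),z],1)).as_quat(scalar_first=True)
for s in (1,-1):
    q=q_of([0,s,0])
    for P in ([600,-185,270],[635,-187,142],[480,-187,71],[475,-187,66]):
        r=arm.solve_ik(P,q); print(s,P,None if r is None else r.round(2))
q=q_of([0,1,0])
if arm.solve_ik([600,-185,270],q) is None: q=q_of([0,-1,0])
arm.move_ptp([590,-170,275],q); print(arm.get_time()); d=snap('wrist','w9'); snap('top','t9'); snap('side','s9')
E
```

```text
1 [600, -185, 270] [-0.04  0.36  0.09  0.   -1.3  -1.53]
1 [635, -187, 142] [-0.04  0.51 -0.    0.   -1.06 -1.53]
1 [480, -187, 71] [-0.06  0.37 -0.46  0.   -0.75 -1.51]
1 [475, -187, 66] [-0.06  0.37 -0.47  0.   -0.73 -1.51]
-1 [600, -185, 270] [-0.04  0.36  0.09  0.   -1.3   1.61]
-1 [635, -187, 142] [-0.04  0.51 -0.    0.   -1.06  1.61]
-1 [480, -187, 71] [-0.06  0.37 -0.46  0.   -0.75  1.63]
-1 [475, -187, 66] [-0.06  0.37 -0.47  0.   -0.73  1.63]
28.8
```

View pics/w9.png

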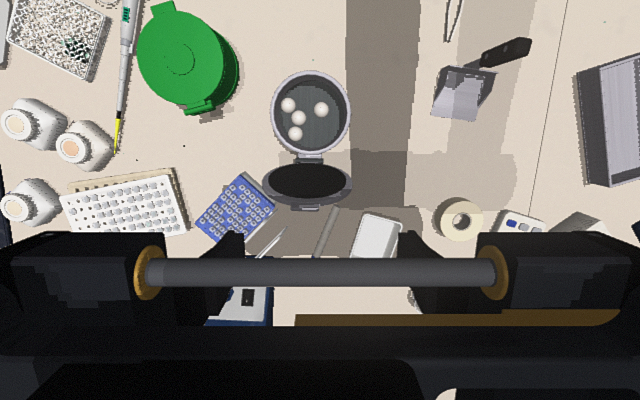

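View pics/s9.png

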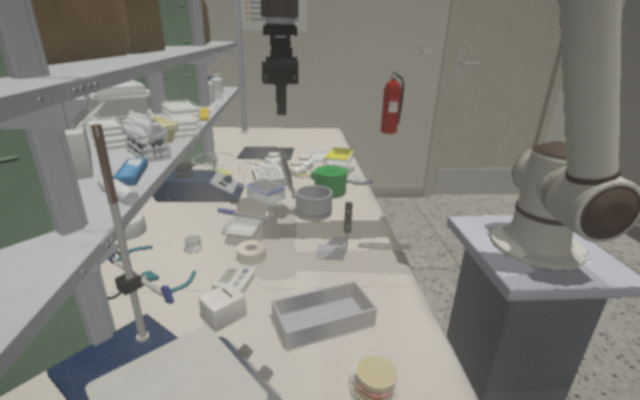

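The scoop stands at (465,95) in the wrist view, upright by the side view at (345,230), and clear of tray and jar. All four balls are in the jar at (289,104), (321,109), (299,117) and (295,133), and the lid is open at (307,185). Now I measure jar and lid.

```bash
python3 - <<'E'
from h import *
d=dict(np.load('pics/w9.npz')); C=cloud(d); ok=d['depth']>0; v,u=np.indices(C.shape[:2])
box=lambda u0,u1,v0,v1:(u>=u0)&(u<u1)&(v>=v0)&(v<v1)&ok
m=box(262,360,65,152)&(C[...,2]>59)&(C[...,2]<66);P=C[m]
A=np.c_[2*P[:,:2],np.ones(len(P))];x=np.linalg.lstsq(A,(P[:,:2]**2).sum(1),rcond=None)[0];c=x[:2];print('jar',c,np.sqrt(x[2]+c@c),len(P),np.median(P[:,2]))
m=box(262,356,160,212)&(C[...,2]>72)&(C[...,2]<185);P=C[m]
for lo in range(70,185,10):
    k=(P[:,2]>=lo)&(P[:,2]<lo+10); 
    if k.sum(): print(lo,k.sum(),P[k].mean(0).round(1),'y',P[k][:,1].min().round(1),P[k][:,1].max().round(1),'x',np.percentile(P[k][:,0],[2,98]).round(1))
# dark inner face
g=d['img'].max(2); k=m&(g<60); Q=C[k]; cc=np.median(Q,0); 
for _ in range(3):
    U,S,V=np.linalg.svd(Q-Q.mean(0),full_matrices=False); r=(Q-Q.mean(0))@V[2]; Q=Q[np.abs(r)<2.5*r.std()]
print('inner',Q.mean(0).round(1),V[2].round(3),S[2]/np.sqrt(len(Q)),len(Q))
k=box(285,330,150,164)&(C[...,2]>55)&(C[...,2]<85); print('hinge px',C[k].mean(0).round(1),C[k].min(0).round(1),C[k].max(0).round(1))
print(arm.get_tool_pos())
E
```

```text
jar [ 510.23996321 -183.07727347] 45.05747717282881 1035 61.739291448484266
70 31 [ 566.9 -183.4   77.7] y -208.5 -160.4 x [566.2 568.9]
80 168 [ 568.4 -184.4   85.6] y -220.1 -148.2 x [566.8 570.9]
90 257 [ 571.  -184.3   95.4] y -227.7 -142.1 x [569.1 574.1]
100 308 [ 573.7 -184.5  105.2] y -231.6 -138.5 x [571.3 577. ]
110 372 [ 576.4 -184.1  115.1] y -232.2 -137.2 x [574.  580.2]
120 404 [ 579.2 -184.6  125.2] y -231.3 -138.6 x [576.6 583.2]
130 451 [ 582.2 -184.3  135. ] y -229.9 -140.3 x [579.7 587.5]
140 500 [ 585.5 -184.8  145.1] y -225.4 -144.2 x [582.6 591.5]
150 540 [ 589.4 -184.7  154.9] y -216.9 -152.6 x [585.5 594.9]
160 231 [ 592.9 -185.5  164.9] y -201.6 -169.0 x [590.  597.2]
170 74 [ 595.6 -185.2  170.7] y -197.1 -173.6 x [593.9 596.9]
inner [ 577.7 -184.6  120.9] [ 0.965 -0.025 -0.262] 0.31808603590583706 2075
hinge px [ 560.2 -184.3   64.2] [ 552.6 -205.2   56.1] [ 568.  -161.4   80.8]
[ 589.47218394 -168.77800272  274.49685612]
```

```bash
python3 - <<'E'
from h import *
H=np.array([564.2,-184.5,64]); uy=a(-1.5)
arm.grab(); print('gap',arm.get_finger_gap())
q=arm.get_tool_rot()
arm.move_straight([642,-186,275],speed=250); arm.move_straight([642,-186,142],speed=200)
f0=F(); print(arm.get_time(),f0.round(1))
r=85
def P(ph): 
    x=-r*np.cos(ph)+7*np.sin(ph)+9.5; z=r*np.sin(ph)+7*np.cos(ph); return H+Rz(uy)@[x,0,z]
for ph in (1.84,1.65,1.45,1.25,1.05,0.85,0.7,0.55,0.4):
    arm.move_straight(P(ph),speed=100); f=F(2)-f0; print(ph,arm.get_tool_pos().round(1),f.round(1))
    if np.linalg.norm(f)>60: print('stop');break
print(arm.get_time()); snap('side','s10'); snap('wrist','w10')
E
```

```text
gap 0.4471843826044597
31.725 [-0.   0.2  0.3]
1.84 [ 603.4 -185.6  144.6] [ 0.2 -0.   0.1]
1.65 [ 587.5 -185.2  148.2] [ 0.  -0.3 -0.9]
1.45 [ 570.3 -184.7  149.2] [ 0.4  0.6 -0.6]
1.25 [ 553.5 -184.3  146.8] [ 0.6 -1.  -0.2]
1.05 [ 537.5 -183.9  141.2] [ 0.4 -0.6 -0.8]
0.85 [ 523.  -183.5  132.5] [ 0.2 -0.4  0.3]
0.7 [ 513.3 -183.2  124.1] [ 0.2 -0.7 -0.2]
0.55 [ 504.9 -183.   114.4] [ 0.2 -0.2 -0.4]
0.4 [ 498.1 -182.8  103.6] [ 0.  -0.1 -0.5]
34.9667
```

View pics/s10.png

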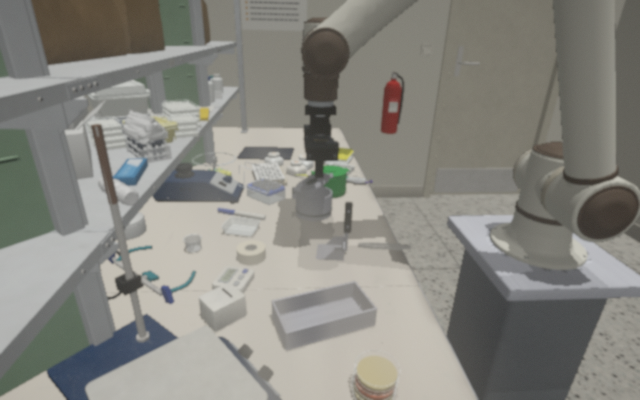

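```bash
python3 - <<'E'
import cv2,numpy as np
a=cv2.resize(cv2.imread('pics/s10.png')[150:230,270:370],None,fx=4,fy=4); b=cv2.resize(cv2.imread('pics/w10.png')[0:260,150:450],None,fx=1.23,fy=1.23)
b=b[:320]; cv2.imwrite('pics/c10.png',np.hstack([a,b]))
E
```

```text
(no output)
```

View pics/c10.png

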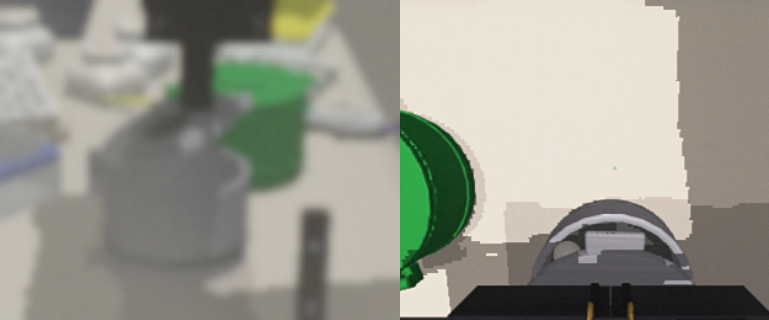

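The lid follows the fingers and is now tilted about 0.4 rad over the jar, with a ball visible inside. I'll continue to shut and press.

```bash
python3 - <<'E'
from h import *
H=np.array([564.2,-184.5,64]); uy=a(-1.5); r=85
def P(ph,dz=0): 
    x=-r*np.cos(ph)+7*np.sin(ph)+9.5; z=r*np.sin(ph)+7*np.cos(ph); return H+Rz(uy)@[x,0,z+dz]
f0=F()
for ph in (0.25,0.12,0.05):
    arm.move_straight(P(ph),speed=60); print(ph,arm.get_tool_pos().round(1),(F(2)-f0).round(1))
for dz in np.arange(2,-16,-1.0):
    arm.move_straight(P(0,dz),speed=25); f=F(2)-f0; z=arm.get_tool_pos()[2]; print(dz,z.round(2),f.round(1))
    if f[2]>55: break
arm.hold(0.3); print(arm.get_tool_pos(),(F()-f0).round(1),arm.get_time())
E
```

```text
0.25 [ 492.4 -182.6   91.2] [ 0.9 -0.7 -0.8]
0.12 [ 489.6 -182.5   80.5] [ 0.5 -0.6  0.5]
0.05 [ 488.8 -182.5   74.8] [ 0.2 -0.3 -0.8]
2.0 72.89 [ 0.3 -0.5 -0.8]
1.0 71.95 [ 0.6 -1.  -0.2]
0.0 70.92 [ 0.2 -0.5 -0.1]
-1.0 70.38 [-1.   0.2  4. ]
-2.0 70.26 [-2.7  1.5 10.8]
-3.0 70.16 [-5.1  2.5 15.9]
-4.0 70.05 [-6.9  3.3 21.2]
-5.0 69.93 [-9.   5.  26.6]
-6.0 69.86 [-9.9  6.  32.6]
-7.0 69.75 [-12.2   6.8  37.7]
-8.0 69.64 [-13.4   7.9  43.4]
-9.0 69.54 [-15.9   9.5  49.4]
-10.0 69.44 [-17.5  10.3  54.8]
-11.0 69.33 [-19.7  11.8  60.4]
[ 488.97368563 -182.721631     69.32965232] [-19.2  11.6  60.6] 40.5167
```

```bash
python3 - <<'E'
from h import *
p=arm.get_tool_pos()
arm.move_straight([p[0],p[1],76],speed=60); arm.move_straight([p[0],p[1],160],speed=200)
arm.move_straight([590,-170,275],speed=250); print(arm.get_time(),F().round(1)); d=snap('wrist','w11')
C=cloud(d); v,u=np.indices(C.shape[:2])
m=(np.hypot(C[...,0]-512,C[...,1]+183)<42)&(d['depth']>0)&(C[...,2]>40); P=C[m]; k=np.c_[P[:,:2]-[510,-183],np.ones(len(P))]
w=np.linalg.lstsq(k,P[:,2],rcond=None)[0]; print('lid plane slopes,z',w.round(4),len(P),np.abs(k@w-P[:,2]).max())
arm.move_ptp([420,120,300],arm.get_tool_rot()); arm.hold(.2); snap('top','t11'); snap('side','s11'); print(arm.get_time())
E
```

```text
42.2667 [ 0.   0.1 -0.4]
lid plane slopes,z [  4.2894  -0.3247 112.4433] 7318 231.30666087814723
43.9583
```

View pics/w11.png

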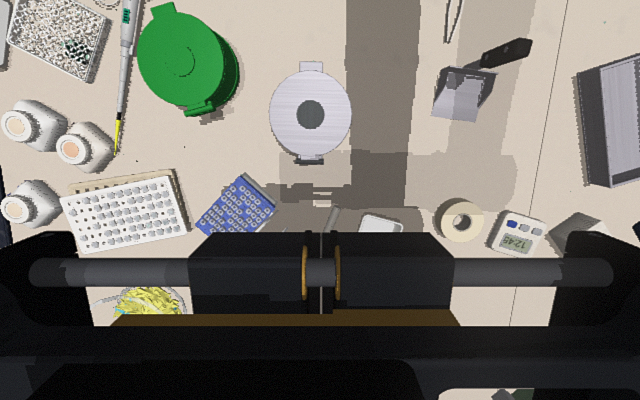

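View pics/s11.png

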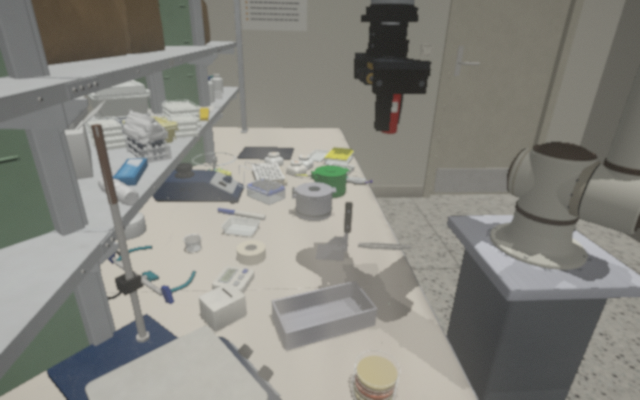

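The lid lies shut on the jar at (311,114) in the wrist view, and the scoop stands clear at (465,95). My plane fit was polluted by the gripper's own points, so I redo it with a height limit before handing in.

```bash
python3 - <<'E'
from h import *
d=dict(np.load('pics/w11.npz')); C=cloud(d)
m=(np.hypot(C[...,0]-510,C[...,1]+183)<44)&(C[...,2]>55)&(C[...,2]<100); P=C[m]; k=np.c_[P[:,:2]-[510,-183],np.ones(len(P))]
w=np.linalg.lstsq(k,P[:,2],rcond=None)[0]; print('slopes,z',w.round(4),len(P),np.abs(k@w-P[:,2]).std())
if abs(w[0])<0.015 and abs(w[2]-71)<2.5: arm.finish_job(); print('done',arm.get_time())
E
```

```text
slopes,z [ 2.7000e-03 -6.0000e-04  7.0239e+01] 4799 0.5708748137636966
the job is handed in; nothing more can be done
the job is handed in; nothing more can be done
```

The job is done and handed in. All four balls are in the steel jar, the scoop is back on the bench, and the lid is shut. The robot clock stood at about 44 s of the 69 s allowed.

- **Balls:** I picked the scoop up by its grip, pushed it along the tray floor under all four balls, tilted it back, and tipped them into the jar. The top and wrist views both showed four balls in the jar and an empty tray. The fingers stayed on the scoop grip and touched no ball.
- **Scoop:** it stands upright where it started, clear of tray and jar.
- **Lid:** I swung it over with the closed fingers and pressed down to about 60 N. It stopped hard at 70.4 mm, where 71 mm is expected. The wrist camera then showed it level, with a slope under 0.003 and its top at 70.2 mm.

My first lid fit gave nonsense because points on the gripper had got into it. I repeated it with those points removed before handing in. No other check failed or disagreed beyond the 2 mm calibration tolerance.

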